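# Hold the swarf bin open with its lever

## Task

Open the heavy flap of the swarf bin so that a colleague can sweep into it: push the keeper's upright post aside until the keeper is quite clear of the flap, then press the rubber pad on the lever's long end fully down to the bench so that its short end lifts the flap. Finish still pressing the lever down, with the flap held up. Do not touch the flap itself, leave the lever lying in its saddle, and leave the tools around it where they are.

Things in the scene. Friction and masses are not known exactly. Their poses are not given: they have to be found in the camera images.
- swarf_bin: fixed grey steel bin and lever saddle on one base plate (150 x 250 x 8 mm). Origin on the bench surface, z up; +y runs along the lever from its pad to the bin (robot's left, within 0.25 rad), +x away from the robot. Bin walls: x +-70, y +50 to +160, 74 mm high. Two slotted saddle cheeks at x = +-25, y = -40 mm, tops 91 mm high.
- saddle (a point): the centre of the lever's axle when seated in the two open-topped slots: (0, -40, 78) mm in the bin's frame. The lever turns here.
- flap: heavy steel flap (2.4 to 3.8 kg), 10 mm thick, 120 mm wide (x +-60), closing the bin; origin on its hinge line at y = +150, z = 80 mm of the bin's frame. A 50 mm wide tongue reaches to y = 0 over the lever's short end. Closed it is level, top at 85 mm; its tilt is its opening angle, about 0.36 rad with the lever fully down. It falls shut if the lever is let go.
- flap_lip (a point): the free end of the flap's tongue (mid-thickness); 80 mm above the bench when closed, about 130 mm with the lever fully down
- keeper (a joint): angle (rad) of the keeper, a flat steel turn-button at the bin's side nearest the robot. At 0 its arm points along the bin's +x over the flap and locks it; it turns only towards the bin's +y (anticlockwise from above), to a stop at 1.6 (pointing along +y). Clear of the flap beyond 1.2. Starts at 0 to 0.4. Needs about 1.2 N at the post; stays where left.
- keeper_post (a point): centre of the top of the upright round post on the keeper's arm, 14 mm in diameter, 50 mm from the pivot; it stands up from the arm (95 mm above the bench) to 135 mm above the bench. Push it sideways.
- lever: loose steel lever, bar 24 x 258 x 10 mm, lying by a 12 mm cross axle (origin, 78 mm up) in the open saddle slots. Short end (68 mm, roller nose) under the flap's tongue; long end (190 mm) with the rubber pad slopes up towards the bin's -y at 0.35 rad. Axes parallel to the bin's at rest; fully pressed it has turned 0.75 rad about x and the bar's end meets the bench.
- lever_pad (a point): centre of the upper face of the ribbed black rubber pad (50 x 55 mm) on the lever's long end, facing up; about 145 mm above the bench at rest, 25 mm with the lever fully down, 150 to 165 mm from the axle horizontally. Pressing takes about 3 to 8 N until the bar's end bottoms on the bench.
- screwdriver_1: bystander, to be left alone: screwdriver, 221 mm long; origin at the middle of its underside
- pliers: bystander, to be left alone: pair of pliers, 163 mm long; origin at the middle of its underside
- bolt: bystander, to be left alone: grey hexagon bolt, 69 mm long; origin at the middle of its underside
- wood_block: bystander, to be left alone: beech block, 62x130x42 mm; origin at the middle of its underside
- screw_tin: bystander, to be left alone: small open tin, 69 mm wide, 55 mm tall; origin at the middle of its underside
- keeper_pivot (a point): the keeper's upright pivot, at (-85, +90) mm in the bin's frame, 87 mm above the bench. The arm is 16 mm wide, reaches 60 mm from here, and lies 87 to 95 mm above the bench.

How it is judged:
On the way, in this order (a step that is already met when the one before it is completed fails the run):
1. the keeper is turned clear while the flap is still shut (value of joint keeper above 1.2 rad and angle between flap's own z axis and vertical below 0.06 rad), for 0.1 s.
2. the lever, pressed by the fingers, has raised the flap (angle between flap's own z axis and vertical above 0.3 rad and contact force between the fingers and lever above 1 N), for 0.2 s.
At the end, for the whole second after the job is handed in: The fingers still press the lever (over 1 N), its pad is below 50 mm above the bench, its roller nose carries the flap (over 2 N) at an opening of more than 0.30 rad, and the flap is still; the lever's axle is within 8 mm of its seat and the keeper stays turned beyond 1.2 rad (all of step 2 and angular speed of flap below 0.1 rad/s and value of joint keeper above 1.2 rad and contact force between lever and flap above 2 N and height (world z) of lever_pad below 0.05 m and distance between lever and saddle below 0.008 m); the arm keeps its last pose, push and grip.
It fails at once if the robot touches the flap itself (contact force between any of the fingers, the arm and flap above 1 N).
It fails at once if the lever is lifted out of its saddle (z of lever in the frame of swarf_bin above 0.092 m).
It fails at once if a bystander is moved by more than 30 mm (distance of any of screwdriver_1, pliers, bolt, wood_block, screw_tin from where it was at the start of the episode above 0.03 m).
It also fails if it takes over 43 s, if anything falls off the work surface, if the arm or the gripper's body presses on something with over 40 N, if the wrist force passes 120 N, or if a joint passes its speed limit or range.

## Robot

A 7-joint arm with a two-finger parallel gripper is mounted at the origin on a cart in front of the work surface, level with it; the furniture and walls round the work are solid. World frame = base frame: x ahead of the robot, y to its left, z up, the work surface at z = 0. Lengths are in m, angles in rad, forces in N, time in s.
With the tool pointing down it reaches from about 0.425 to 0.825 m from the base axis. Payload 3.6 kg.
Tool frame: the origin (TCP) lies at the very end of the fingers, on their centre line; the grasp point (between the pads) lies behind it (r.pinch_z is the z of the grasp point in the tool frame, in m); z points along the fingers, y is the direction in which the jaws open and shut (so a half turn about z gives the same grasp; the last joint's range is limited). The gripper opens to 93 mm and grips with 3 to 60 N. Pads are 15 mm wide; open, the fingers measure 128 mm over their backs; the gripper's body (75 mm by 188 mm) begins 65 mm behind the grasp point.
Start: joints at [-1.157, 0.615, -0.013, 1.423, 0.008, 1.103, -0.04], TCP at [0.277, 0.588, 0.219] pointing down, gripper open.
Joint ranges: [-3.12, 3.12], [-0.3, 2.06], [-1.34, 1.32], [0.26, 2.42], [-1.36, 4.5], [0.01, 1.98], [-2.84, 2.84]. Speed limits (rad/s): [2.79, 2.79, 3.14, 3.14, 3.14, 3.14, 3.14].

## Interface

Orientations are given as [roll, pitch, yaw] about the fixed x, y, z axes, in that order (R = Rz(yaw) Ry(pitch) Rx(roll)).
In Python, from bench import r gives the robot as it stands. The module is installed in compiled form; this text tells all that it offers.
- The arm moves only by the tool apply_moves, never from a script. Its argument "deltas" is a list of rows, each a list of 7 numbers: the shift along the tool's x, y, z in m, then the turn, a rotation vector about the tool's x, y, z in rad, then the finger opening in m, from 0 to 0.093. In form: [[x, y, z, wx, wy, wz, jaw], ...]. A call has 1 to 12 rows; each row shifts and turns the commanded pose from where the row before left it, along the tool's axes as they then stand; what a row does not reach is not made up. A row lasts 1/10 s, in which the tool goes at most 50 mm and 8.59 degrees, less where a joint would pass 70% of its speed; a pose out of reach is approached as far as the arm can. A call is refused whole if a number of a shift passes 0.05 or a number of a turn 0.15, either way. A call with a gripper value outside its range is refused whole. The fingers move at their own pace and stop on an object; "force" is the grip in N (left out, the last holds). Time passes only in rows, so rows that do not move let the fingers close. It gives the time, the measured TCP pose, the force and the opening at its end, in the units of the state.
- r.state(): the state, without advancing time (a new reading comes with each control period).
- r.get_image(name): name is "side" or "top"; returns the picture (400x640x3 uint8, blue, green, red); there is no depth.
- r.camera_info(name): a dict with "fov_y" (degrees; the focal length in pixels is half the picture's height over the tangent of half this angle, whatever the lens; pixels are square), "cx", "cy" (the principal point, pixels), "k1" (the pictures are not rectified: a ray, as slopes to the right and down, at radius r is drawn at 1 + k1 r^2 times it, then the intrinsics apply), "T" (4x4, takes a point from camera to world coordinates). Camera axes: x right, y down, z forward; pixel columns grow to the right and rows downward; lengths in m; the calibration is good to about 2 mm. A picture is of the moment at which its call begins. camera_info takes no time and is no camera call.
- r.job_done(): hands the job in, once; it reports no verdict.
The state is a dict: "time": time; "joint_pos": joint angles; "qd": joint speeds; "joint_torque": joint torques, N m; "eef_pos": TCP position; "eef_rot": TCP orientation; "ft_force": force on the tool from outside, world axes, zero at the start; "wrist_torque": the same for the moment, N m; "gripper_width": opening from 0.0 (shut) to 1.0 (fully open).
Only numpy, scipy, OpenCV 4.12 (cv2) and the standard library are available. Lean on these libraries where they do the work, as an engineer would, in place of code of your own. Each camera call takes 0.05 s, during which the arm holds its last target.

## Working session

There is one attempt and no reset: what is moved stays moved. The work goes in short steps, Python scripts to look and compute and a tool call to move; the robot and the scene stay as the last step left them, time stands still between calls to the robot, and variables do not carry over. Pictures are saved under pics/ and viewed, and the job is handed in when it is done.

Besides the shell and the picture viewer there is one more tool, called as name([rows], argument=value, ...), one row to a line, values as JSON. apply_moves: Moves the arm, as the interface text tells. Its arguments: {"type":"object","properties":{"deltas":{"type":"array"},"force":{"type":"number"}},"required":["deltas"]}

```bash
mkdir -p pics; cat > h.py <<'E'
import numpy as np, cv2
from bench import r
def proj(name,P):
    c=r.camera_info(name);T=np.array(c["T"]);P=np.atleast_2d(P)
    q=(P-T[:3,3])@T[:3,:3];s=q[:,:2]/q[:,2:];rr=(s**2).sum(1,keepdims=True)
    f=200/np.tan(np.radians(c["fov_y"])/2)
    return s*(1+c["k1"]*rr)*f+[c["cx"],c["cy"]]
def ray(name,uv):
    c=r.camera_info(name);T=np.array(c["T"]);f=200/np.tan(np.radians(c["fov_y"])/2)
    K=np.array([[f,0,c["cx"]],[0,f,c["cy"]],[0,0,1.]])
    s=cv2.undistortPoints(np.array(uv,float).reshape(-1,1,2),K,np.array([c["k1"],0,0,0.])).reshape(-1,2)
    return T[:3,3],np.c_[s,np.ones(len(s))]@T[:3,:3].T
def atz(name,uv,z):
    o,d=ray(name,uv);return o+d*((z-o[2])/d[:,2])[:,None]
E
python3 - <<'E'
from h import *
for n in("top","side"):
    im=r.get_image(n);cv2.imwrite(f"pics/{n}0.png",im);print(r.camera_info(n))
print(r.state())
E
```

```text
{'fov_y': 53.86409021040804, 'cx': 316.8773808857023, 'cy': 195.28555805787246, 'k1': -0.010654885591410547, 'T': array([[-0.00299039, -0.99849695,  0.05472575,  0.50629686],
       [-0.99955863,  0.00136708, -0.02967609,  0.03906312],
       [ 0.02955667, -0.05479034, -0.99806033,  1.049916  ],
       [ 0.        ,  0.        ,  0.        ,  1.        ]])}
{'fov_y': 47.487780560449416, 'cx': 312.4905504446961, 'cy': 200.36924656710354, 'k1': -0.08854307456884423, 'T': array([[ 0.82550762, -0.35066309,  0.44223587,  0.10570473],
       [-0.56402043, -0.48417283,  0.66892273, -0.64132387],
       [-0.02044792, -0.80163088, -0.59746951,  0.68453702],
       [ 0.        ,  0.        ,  0.        ,  1.        ]])}
{'time': 0.1, 'joint_pos': array([-1.15651077,  0.61579803, -0.01260178,  1.4247082 ,  0.00806788,
        1.10339171, -0.04042792]), 'qd': array([-0.00188743, -0.00269994,  0.00039145, -0.00268833,  0.00040191,
        0.00071091, -0.00161215]), 'joint_torque': array([ 1.41927874e-03, -4.60040331e+01,  2.10273592e-01, -1.66244227e+01,
       -6.11578161e-02,  1.69632345e-02,  1.11966251e-04]), 'eef_pos': array([0.27701337, 0.58724598, 0.21762301]), 'eef_rot': array([-3.13933668e+00,  6.68601903e-06,  2.70081791e+00]), 'ft_force': array([-0.34130904,  0.15640131,  0.70609238]), 'wrist_torque': array([-0.02764344, -0.00888642, -0.03899064]), 'gripper_width': 0.9990786002289062}
```

View pics/top0.png

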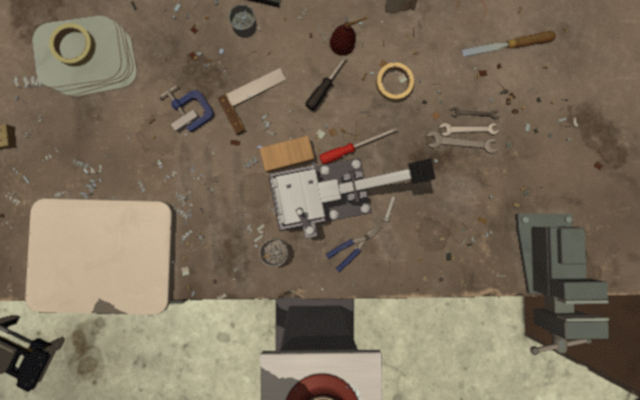

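View pics/side0.png

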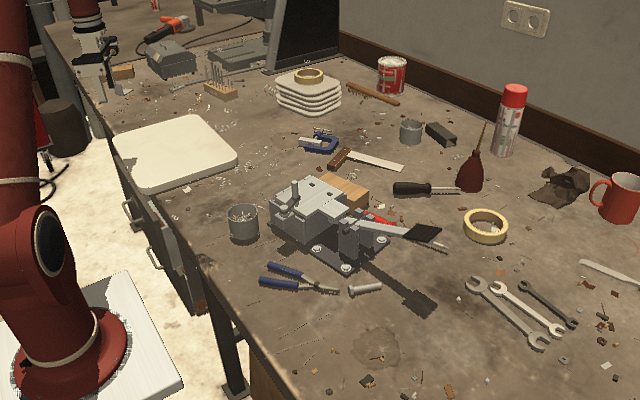

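```bash
python3 - <<'E'
import cv2
a=cv2.imread("pics/top0.png")[125:275,240:440];cv2.imwrite("pics/tc.png",cv2.resize(a,None,fx=4,fy=4,interpolation=cv2.INTER_CUBIC))
a=cv2.imread("pics/side0.png")[165:315,250:450];cv2.imwrite("pics/sc.png",cv2.resize(a,None,fx=4,fy=4,interpolation=cv2.INTER_CUBIC))
E
```

```text
(no output)
```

View pics/tc.png

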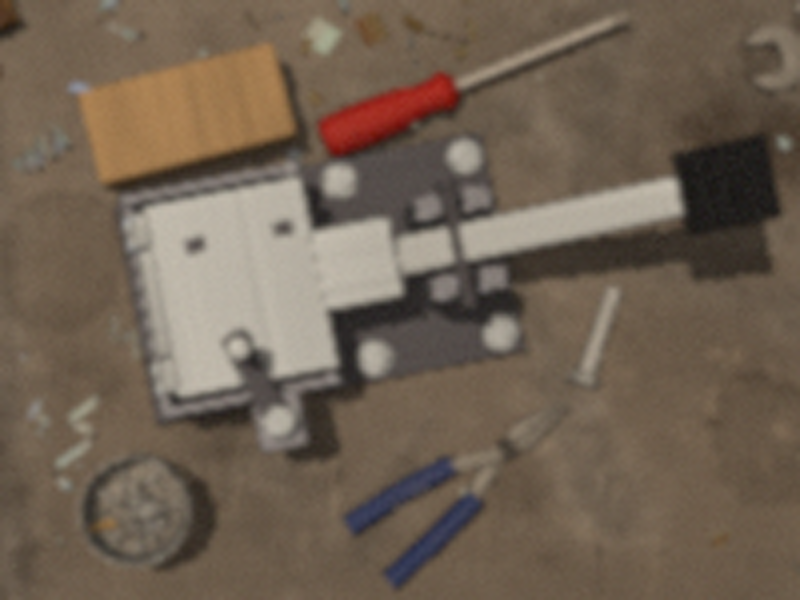

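View pics/sc.png

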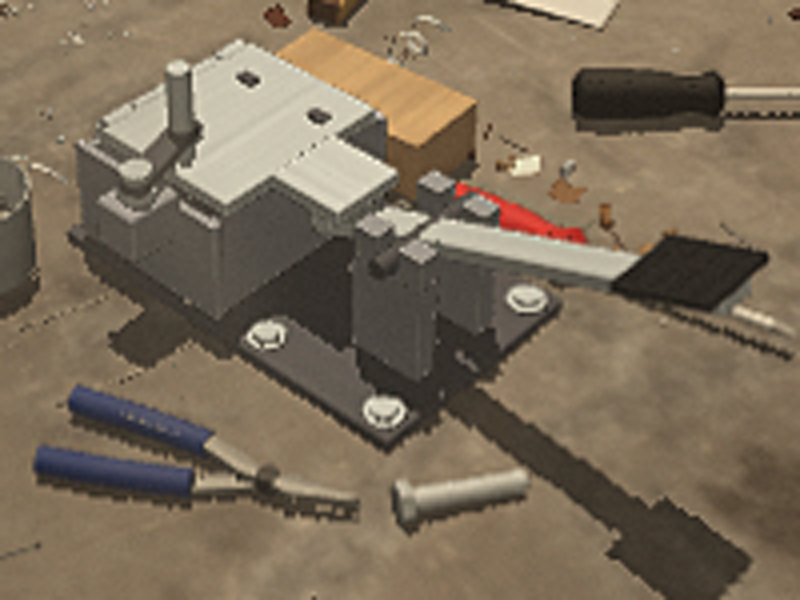

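```bash
python3 - <<'E'
from h import *
P=[(237,345,.135),(279,420,.1),(727,185,.145),(460.5,242,.091),(452,205,.091),(468,282,.091)]
W=[]
for u,v,z in P:
    p=atz("top",[(240+u/4,125+v/4)],z)[0];W.append(p);print(p.round(4))
P=[(180,66,.135),(137,170,.1),(690,272,.145)]
for u,v,z in P: print("side",atz("side",[(250+u/4,165+v/4)],z)[0].round(4))
def tri(a,b):
    A=[];B=[]
    for n,p in(("top",a),("side",b)):
        o,d=ray(n,[p]);d=d[0]/np.linalg.norm(d);M=np.eye(3)-np.outer(d,d);A.append(M);B.append(M@o)
    return np.linalg.lstsq(np.vstack(A),np.hstack(B),rcond=None)[0]
for a,b in zip([(237,345),(279,420),(727,185)],[(180,66),(137,170),(690,272)]):
    print("tri",tri((240+a[0]/4,125+a[1]/4),(250+b[0]/4,165+b[1]/4)).round(4))
d=W[3]-W[2]; yaw=np.arctan2(d[1],d[0])-np.pi/2;print("yaw",yaw)
for yaw in(yaw,):
    ax=np.array([np.cos(yaw),np.sin(yaw)]);ay=np.array([-ax[1],ax[0]])
    o=W[3][:2]+.04*ay;piv=o-.085*ax+.09*ay
    print("origin",o,"pivot",piv,"dist post",np.linalg.norm(W[0][:2]-piv)); e=W[0][:2]-piv
    print("keeper",np.arctan2(e[1],e[0])-yaw)
E
```

```text
[0.5194 0.0529 0.135 ]
[0.4748 0.0282 0.1   ]
[ 0.6117 -0.2326  0.145 ]
[ 0.5828 -0.0833  0.091 ]
[ 0.6055 -0.0783  0.091 ]
[ 0.5582 -0.0877  0.091 ]
side [0.5203 0.0519 0.135 ]
side [0.4758 0.0273 0.1   ]
side [ 0.6105 -0.2355  0.145 ]
tri [0.52   0.0526 0.1347]
tri [0.4754 0.0279 0.0998]
tri [ 0.6123 -0.2336  0.1427]
yaw 0.19139415234753154
origin [ 0.57516105 -0.04404475] pivot [0.47459265 0.02814249] dist post 0.05120526432442337
keeper 0.3130411728168968
```

```bash
cat >> h.py <<'E'
from scipy.spatial.transform import Rotation as Ro
def tool(target):
    s=r.state();R=Ro.from_euler("xyz",s["eef_rot"]).as_matrix()
    d=R.T@(np.array(target)-s["eef_pos"]);print("t",s["time"],"pos",s["eef_pos"].round(4),"rot",s["eef_rot"].round(3),"tool delta",d.round(4),"F",s["ft_force"].round(1));return d
E
python3 -c "
from h import *
tool([.5506,.043,.2]);print(r.pinch_z)"
```

```text
t 0.1 pos [0.277  0.5872 0.2176] rot [-3.139  0.     2.701] tool delta [-0.4796 -0.3755  0.0185] F [-0.3  0.2  0.7]
-0.0188
```

apply_moves([
  [-0.03, -0.023, 0, 0, 0, 0, 0],
  [-0.03, -0.023, 0, 0, 0, 0, 0],
  [-0.03, -0.023, 0, 0, 0, 0, 0],
  [-0.03, -0.023, 0, 0, 0, 0, 0],
  [-0.03, -0.023, 0, 0, 0, 0, 0],
  [-0.03, -0.023, 0, 0, 0, 0, 0],
  [-0.03, -0.023, 0, 0, 0, 0, 0],
  [-0.03, -0.023, 0, 0, 0, 0, 0],
  [-0.03, -0.023, 0, 0, 0, 0, 0],
  [-0.03, -0.023, 0, 0, 0, 0, 0],
  [-0.03, -0.023, 0, 0, 0, 0, 0],
  [-0.03, -0.023, 0, 0, 0, 0, 0],
], force=20)

```text
time: 1.3
eef_pos: [0.4854, 0.1831, 0.2184]
eef_rot: [-3.141, -0.001, 2.701]
ft_force: [0.2, 0.1, 0.0]
gripper_width: 0.025
```

```bash
python3 -c "
from h import *
tool([.5506,.043,.2])"
```

```text
t 1.3 pos [0.4854 0.1831 0.2184] rot [-3.141e+00 -1.000e-03  2.701e+00] tool delta [-0.1188 -0.0989  0.0184] F [0.2 0.1 0. ]
```

apply_moves([
  [-0.03, -0.025, 0.003, 0, 0, 0, 0],
  [-0.03, -0.025, 0.005, 0, 0, 0, 0],
  [-0.03, -0.025, 0.005, 0, 0, 0, 0],
  [-0.03, -0.025, 0.005, 0, 0, 0, 0],
  [0, 0, 0, 0, 0, 0, 0],
  [0, 0, 0, 0, 0, 0, 0],
])

```text
time: 1.9
eef_pos: [0.5507, 0.042, 0.2]
eef_rot: [-3.141, -0.001, 2.698]
ft_force: [0.1, 0.7, 0.3]
gripper_width: 0.005
```

```bash
python3 - <<'E'
from h import *
tool([.5506,.043,.110])
for n,(u,v) in dict(top=(240,125),side=(250,115)).items():
    a=r.get_image(n)[v:v+150,u:u+200];cv2.imwrite(f"pics/{n}1.png",cv2.resize(a,None,fx=4,fy=4,interpolation=cv2.INTER_CUBIC))
E
```

```text
t 1.9 pos [0.5507 0.042  0.2   ] rot [-3.141e+00 -1.000e-03  2.698e+00] tool delta [0.0004 0.0009 0.09  ] F [0.1 0.7 0.3]
```

View pics/side1.png

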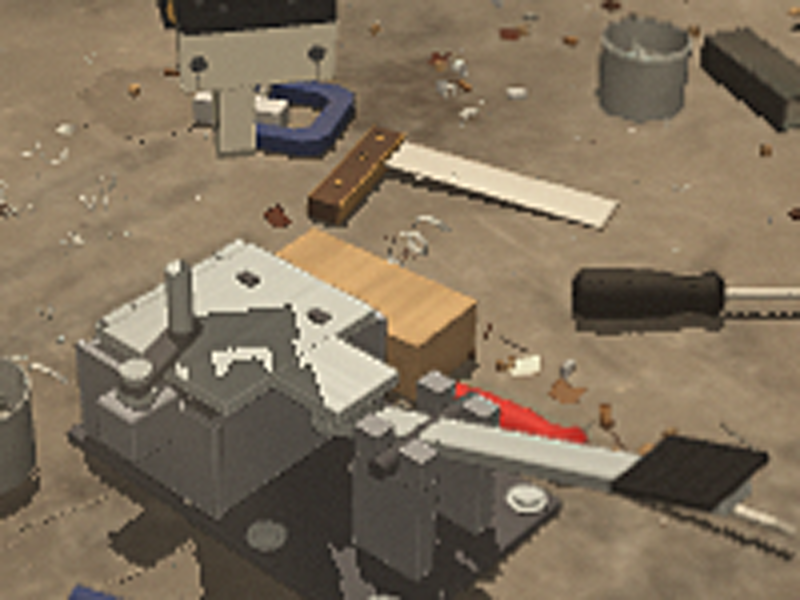

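apply_moves([
  [0, 0, 0.03, 0, 0, 0, 0],
  [0, 0, 0.03, 0, 0, 0, 0],
  [0, 0, 0.02, 0, 0, 0, 0],
  [0, 0, 0.01, 0, 0, 0, 0],
  [0, 0, 0, 0, 0, 0, 0],
  [0.01, 0, 0, 0, 0, 0, 0],
  [0.01, 0, 0, 0, 0, 0, 0],
  [0.01, 0, 0, 0, 0, 0, 0],
  [0.01, 0, 0, 0, 0, 0, 0],
])

```text
time: 2.9
eef_pos: [0.5168, 0.0617, 0.1124]
eef_rot: [3.137, 0.005, 2.702]
ft_force: [3.9, 0.7, 0.7]
gripper_width: 0.01
```

```bash
python3 - <<'E'
from h import *
tool([.5506,.043,.110])
for n,(u,v) in dict(top=(240,125),side=(250,115)).items():
    a=r.get_image(n)[v:v+150,u:u+200];cv2.imwrite(f"pics/{n}2.png",cv2.resize(a,None,fx=4,fy=4,interpolation=cv2.INTER_CUBIC))
E
```

```text
t 2.9 pos [0.5168 0.0617 0.1124] rot [3.137 0.005 2.702] tool delta [-0.0385 -0.0026  0.0026] F [3.9 0.7 0.7]
```

View pics/side2.png

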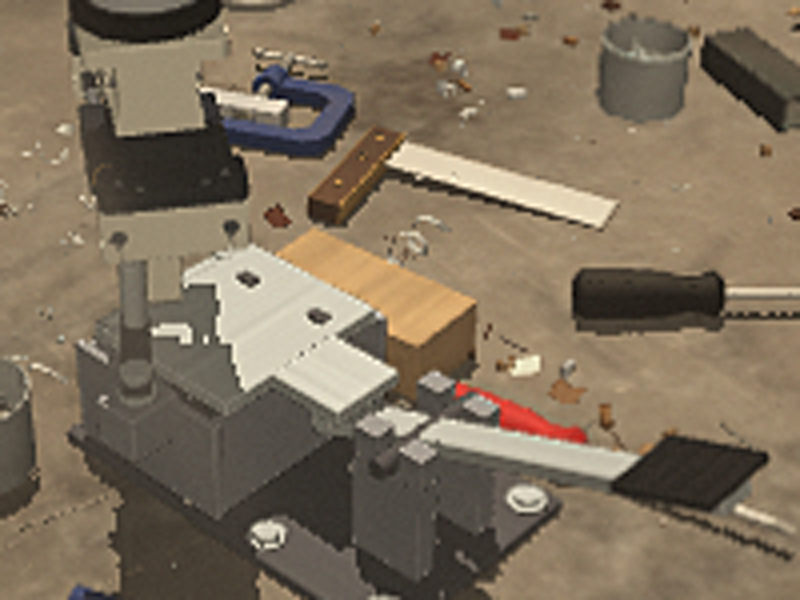

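apply_moves([
  [0.01, 0, 0, 0, 0, 0, 0],
  [0.01, 0, 0, 0, 0, 0, 0],
  [0.008, 0, 0, 0, 0, 0, 0],
  [0.004, 0, 0, 0, 0, 0, 0],
  [0, 0, 0, 0, 0, 0, 0],
  [0, 0, 0, 0, 0, 0, 0],
])

```text
time: 3.6
eef_pos: [0.4851, 0.0742, 0.1104]
eef_rot: [-3.141, -0.002, 2.701]
ft_force: [0.6, 0.5, -0.4]
gripper_width: 0.005
```

```bash
python3 - <<'E'
from h import *
tool([.5506,.043,.110])
for n,(u,v) in dict(top=(240,125),side=(230,115)).items():
    a=r.get_image(n)[v:v+150,u:u+200];cv2.imwrite(f"pics/{n}3.png",cv2.resize(a,None,fx=4,fy=4,interpolation=cv2.INTER_CUBIC))
E
```

```text
t 3.6 pos [0.4851 0.0742 0.1104] rot [-3.141e+00 -2.000e-03  2.701e+00] tool delta [-0.0726 -0.0003  0.0002] F [ 0.6  0.5 -0.4]
```

View pics/side3.png

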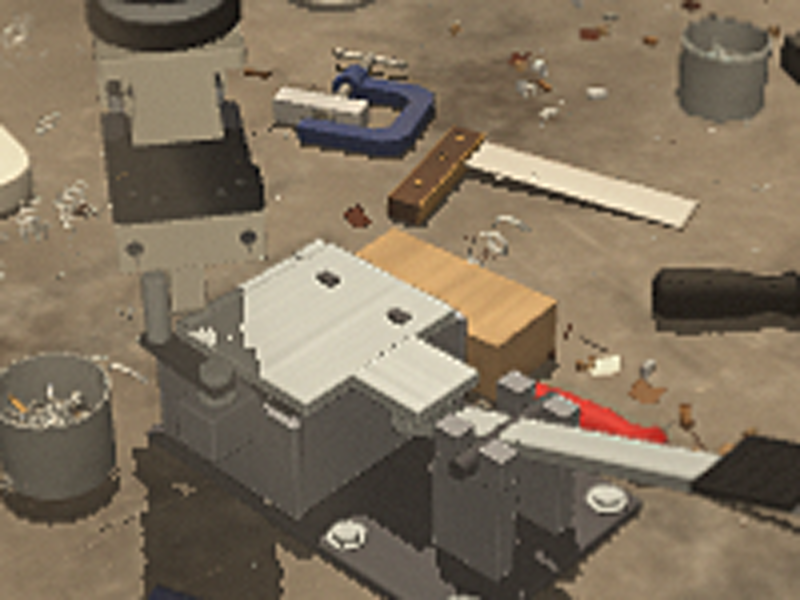

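```bash
python3 - <<'E'
from h import *
p=atz("side",[(230+154/4,115+277/4)],.135)[0];print(p);e=p[:2]-[.4751,.0280];print(np.linalg.norm(e),np.arctan2(e[1],e[0])-.191)
tool([.5506,.043,.16])
E
```

```text
[0.46886981 0.07653572 0.135     ]
0.04893394558705286 1.5074611566310046
t 3.7 pos [0.4856 0.0741 0.1104] rot [-3.141e+00 -1.000e-03  2.701e+00] tool delta [-0.072  -0.0004 -0.0497] F [ 0.2  0.  -0.5]
```

apply_moves([
  [-0.012, 0, 0, 0, 0, 0, 0],
  [-0.003, 0, -0.03, 0, 0, 0, 0],
  [0, 0, -0.04, 0, 0, 0, 0],
  [0, 0, -0.03, 0, 0, 0, 0],
  [0, 0, 0, 0, 0, 0, 0],
])

```text
time: 4.2
eef_pos: [0.5033, 0.0672, 0.2148]
eef_rot: [3.136, 0.008, 2.7]
ft_force: [0.7, -0.5, -1.0]
gripper_width: 0.006
```

```bash
python3 - <<'E'
from h import *
tool([.6117,-.2335,.19])
E
```

```text
t 4.2 pos [0.5033 0.0672 0.2148] rot [3.136 0.008 2.7  ] tool delta [-0.2263 -0.2257  0.0254] F [ 0.7 -0.5 -1. ]
```

apply_moves([
  [-0.028, -0.028, 0, 0, 0, 0, 0],
  [-0.028, -0.028, 0, 0, 0, 0, 0],
  [-0.028, -0.028, 0, 0, 0, 0, 0],
  [-0.028, -0.028, 0, 0, 0, 0, 0],
  [-0.028, -0.028, 0, 0, 0, 0, 0],
  [-0.028, -0.028, 0, 0, 0, 0, 0],
  [-0.028, -0.028, 0, 0, 0, 0, 0],
  [-0.028, -0.028, 0, 0, 0, 0, 0],
  [0, 0, 0, 0, 0, 0, 0],
])

```text
time: 5.1
eef_pos: [0.6056, -0.2395, 0.2085]
eef_rot: [-3.136, 0.0, 2.691]
ft_force: [-0.3, -0.8, -0.3]
gripper_width: 0.007
```

apply_moves([
  [0, 0, 0, 0, 0, 0.12, 0],
  [0, 0, 0, 0, 0, 0.12, 0],
  [0, 0, 0, 0, 0, 0.12, 0],
  [0, 0, 0, 0, 0, 0.12, 0],
  [0, 0, 0, 0, 0, 0.12, 0],
  [0, 0, 0, 0, 0, 0.12, 0],
  [0, 0, 0, 0, 0, 0.12, 0],
  [0, 0, 0, 0, 0, 0.1, 0],
  [0, 0, 0.01, 0, 0, 0, 0],
  [0, 0, 0.01, 0, 0, 0, 0],
  [0, 0, 0, 0, 0, 0, 0],
])

```text
time: 6.2
eef_pos: [0.605, -0.2298, 0.1877]
eef_rot: [-3.137, -0.003, 1.763]
ft_force: [0.6, 0.1, -0.2]
gripper_width: 0.004
```

```bash
python3 - <<'E'
from h import *
tool([.6117,-.2335,.15])
for n,(u,v) in dict(top=(280,125),side=(260,115)).items():
    a=r.get_image(n)[v:v+150,u:u+200];cv2.imwrite(f"pics/{n}4.png",cv2.resize(a,None,fx=4,fy=4,interpolation=cv2.INTER_CUBIC))
E
```

```text
t 6.2 pos [ 0.605  -0.2298  0.1877] rot [-3.137e+00 -3.000e-03  1.763e+00] tool delta [-0.0051  0.006   0.0376] F [ 0.6  0.1 -0.2]
```

View pics/side4.png

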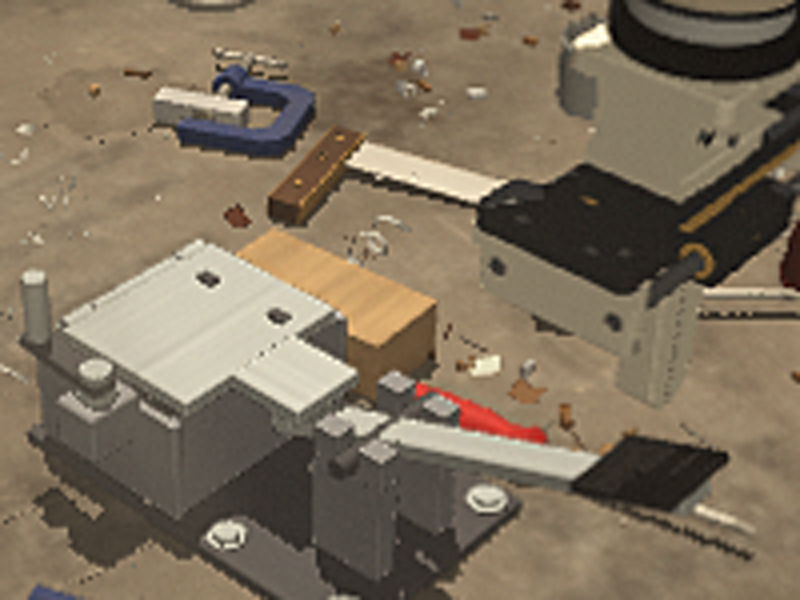

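apply_moves([
  [-0.005, 0.006, 0.015, 0, 0, 0, 0],
  [0, 0, 0.015, 0, 0, 0, 0],
  [0, 0, 0.005, 0, 0, 0, 0],
  [0, 0, 0.005, 0, 0, 0, 0],
  [0, 0, 0.005, 0, 0, 0, 0],
  [0, 0, 0.005, 0, 0, 0, 0],
  [0, 0, 0, 0, 0, 0, 0],
])

```text
time: 7.0
eef_pos: [0.6142, -0.2374, 0.1427]
eef_rot: [3.139, 0.005, 1.76]
ft_force: [-1.1, -1.2, 6.9]
gripper_width: 0.008
```

apply_moves([
  [-0.001, 0, 0.006, 0, 0, 0, 0],
  [-0.001, 0, 0.006, 0, 0, 0, 0],
  [-0.001, 0, 0.006, 0, 0, 0, 0],
  [-0.001, 0, 0.006, 0, 0, 0, 0],
  [-0.001, 0, 0.006, 0, 0, 0, 0],
  [-0.001, 0, 0.006, 0, 0, 0, 0],
  [-0.001, 0, 0.006, 0, 0, 0, 0],
  [-0.001, 0, 0.006, 0, 0, 0, 0],
  [-0.001, 0, 0.006, 0, 0, 0, 0],
  [0, 0, 0.006, 0, 0, 0, 0],
  [0, 0, 0.006, 0, 0, 0, 0],
  [0, 0, 0, 0, 0, 0, 0],
])

```text
time: 8.2
eef_pos: [0.6168, -0.249, 0.077]
eef_rot: [3.137, 0.01, 1.759]
ft_force: [-0.6, -5.8, 5.0]
gripper_width: 0.004
```

```bash
python3 - <<'E'
from h import *
tool([.6117,-.2335,.15])
for n,(u,v) in dict(top=(280,125),side=(260,145)).items():
    a=r.get_image(n)[v:v+150,u:u+200];cv2.imwrite(f"pics/{n}5.png",cv2.resize(a,None,fx=4,fy=4,interpolation=cv2.INTER_CUBIC))
E
```

```text
t 8.2 pos [ 0.6168 -0.249   0.077 ] rot [3.137 0.01  1.759] tool delta [ 0.0154 -0.0018 -0.0732] F [-0.6 -5.8  5. ]
```

View pics/side5.png

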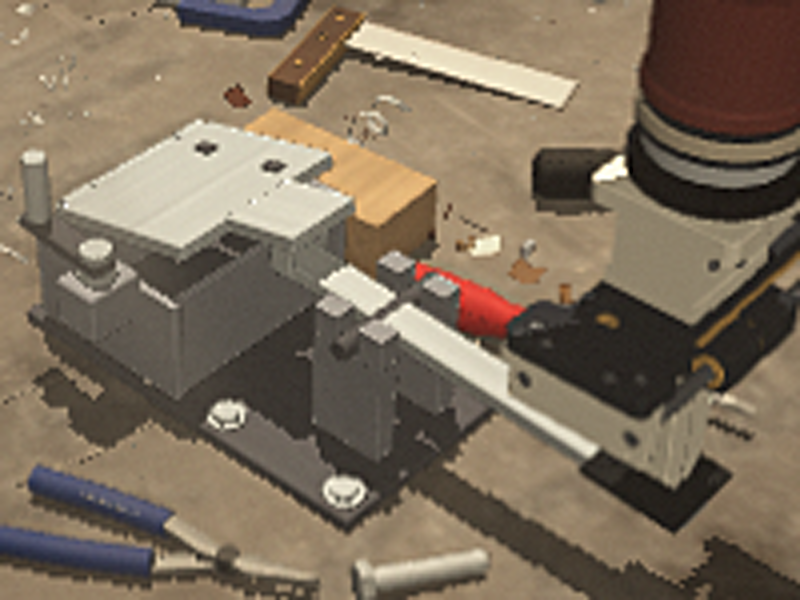

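apply_moves([
  [0, 0, 0.006, 0, 0, 0, 0],
  [0, 0, 0.006, 0, 0, 0, 0],
  [0, 0, 0.006, 0, 0, 0, 0],
  [0, 0, 0.006, 0, 0, 0, 0],
  [0.001, 0, 0.006, 0, 0, 0, 0],
  [0.001, 0, 0.006, 0, 0, 0, 0],
  [0.001, 0, 0.006, 0, 0, 0, 0],
  [0.001, 0, 0.004, 0, 0, 0, 0],
  [0, 0, 0, 0, 0, 0, 0],
])

```text
time: 9.2
eef_pos: [0.6143, -0.2392, 0.0279]
eef_rot: [-3.141, -0.0, 1.761]
ft_force: [0.4, -2.2, 1.1]
gripper_width: 0.009
```

apply_moves([
  [0, 0, 0.003, 0, 0, 0, 0],
  [0, 0, 0.003, 0, 0, 0, 0],
  [0, 0, 0, 0, 0, 0, 0],
  [0, 0, 0, 0, 0, 0, 0],
])

```text
time: 9.6
eef_pos: [0.6145, -0.2389, 0.0258]
eef_rot: [3.141, -0.001, 1.761]
ft_force: [-2.6, -0.6, 16.7]
gripper_width: 0.005
```

```bash
python3 - <<'E'
from h import *
tool([.6117,-.2335,.15])
for n,(u,v) in dict(top=(280,125),side=(260,145)).items():
    a=r.get_image(n)[v:v+150,u:u+200];cv2.imwrite(f"pics/{n}6.png",cv2.resize(a,None,fx=4,fy=4,interpolation=cv2.INTER_CUBIC))
tool([.6117,-.2335,.15])
E
```

```text
t 9.6 pos [ 0.6145 -0.2389  0.0258] rot [ 3.141e+00 -1.000e-03  1.761e+00] tool delta [ 0.006  -0.0016 -0.1242] F [-2.6 -0.6 16.7]
t 9.7 pos [ 0.6145 -0.2389  0.0258] rot [ 3.141e+00 -1.000e-03  1.761e+00] tool delta [ 0.006  -0.0016 -0.1242] F [-3.6 -0.9 16.6]
```

View pics/side6.png

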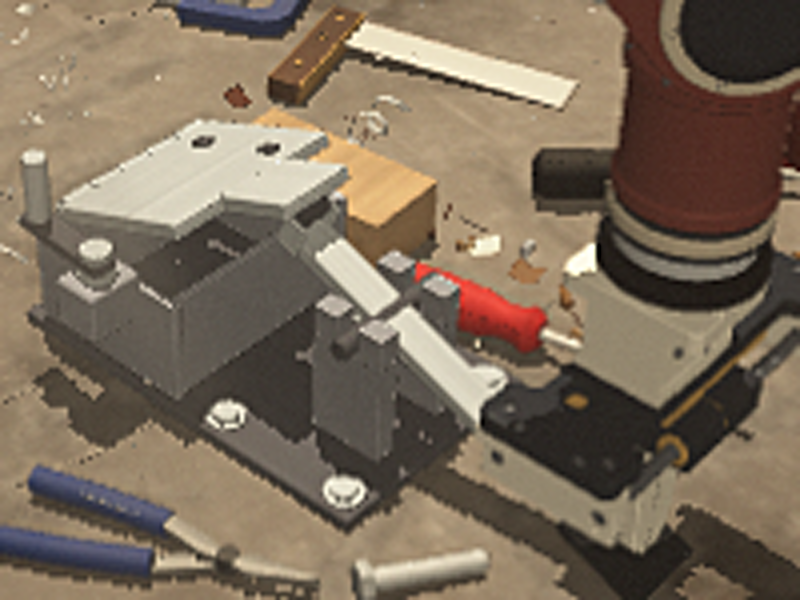

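```bash
python3 - <<'E'
from h import *
ax=np.array([np.cos(.191),np.sin(.191)]);ay=np.array([-ax[1],ax[0]]);o=np.array([.5752,-.0440])
for t in(0,.3,.36):
    for x in(-.025,.025):
        y=.15-.15*np.cos(t)-.005*np.sin(t)*-1*-1;z=.08+.15*np.sin(t)+.005*np.cos(t)
        print(t,x,((proj("side",[[*(o+x*ax+y*ay),z]])[0]-[260,145])*4).round())
s=r.state();print(s["time"],s["ft_force"].round(1),s["eef_pos"].round(4));r.job_done()
E
```

```text
0 -0.025 [297. 293.]
0 0.025 [359. 251.]
0.3 -0.025 [290. 222.]
0.3 0.025 [354. 180.]
0.36 -0.025 [286. 206.]
0.36 0.025 [351. 165.]
9.7 [-3.6 -0.9 16.6] [ 0.6145 -0.2389  0.0258]
the job is handed in; nothing more can be done
```

I handed the job in at 9.7 s. The keeper is turned clear, the lever is pressed down to the bench, and the flap is held open. `job_done` reports no verdict, so I don't know how it was judged.

- **Keeper:** I pushed the post aside with the closed fingers while the flap was still shut. In the side picture afterwards the keeper measured about 1.51 rad, with the post 49 mm from the pivot against 50 mm stated. It looked unchanged in the last picture.
- **Lever:** I pressed the rubber pad straight down until the bar bottomed on the bench. At the end the fingers were 25.8 mm above the bench, against about 25 mm expected for the pad. The arm was still pressing with about 17 N, and that force was steady over the last two readings.
- **Flap:** In the last picture the tongue's end corners lie between where I calculated them for 0.30 and 0.36 rad. That puts the opening at roughly 0.33 rad, which is above the limit but only accurate to a few hundredths. The flap looked still, though I did not measure its speed.
- **Saddle and tools:** The axle looks seated in its slots. The screwdriver, pliers, bolt and wood block look unmoved. The screw tin is outside the last crop, but I had no contact near it. I checked all of these by eye only.
- **Not measured:** I had no reading of the force between the lever's roller nose and the flap. I only saw the flap resting on it.

No check failed.

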